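# Bring the first pin to the rim of its storage tube

### The arm

A 7-joint arm with a two-finger parallel gripper is mounted at the origin on a cart in front of the work surface, level with it; the furniture and walls round the work are solid. World frame = base frame: x ahead of the robot, y to its left, z up, the work surface at z = 0. Lengths are in mm, angles in rad, forces in N, time in s.
With the tool pointing down it reaches from about 400 to 875 mm from the base axis. Payload 4.4 kg.
Tool frame: the origin (TCP) lies at the very end of the fingers, on their centre line; the grasp point (between the pads) lies 19 mm behind it (ctrl.grasp_offset is the distance from the TCP to the grasp point, in mm); z points along the fingers, y is the line along which they close (so a half turn about z gives the same grasp; the last joint's range is limited). The gripper opens to 85 mm and grips with 20 to 120 N. Pads are 22 mm wide; open, the fingers measure 114 mm over their backs; the gripper's body (76 mm by 85 mm) begins 54 mm behind the grasp point. The pads swing forward as they close: fully open they stand 13 mm farther back than shut.
Start: joints at [1.222, 0.628, 0.038, 1.517, -0.027, 0.996, -0.02], TCP at [181.407, -624.187, 231.313] pointing down, gripper open.
Joint ranges: [-3.06, 3.06], [-0.37, 2.12], [-1.25, 1.32], [0.18, 2.47], [-1.1, 4.24], [0.23, 1.98], [-2.94, 2.94]. Speed limits (rad/s): [2.57, 2.57, 3.14, 3.14, 3.14, 3.14, 3.14].

### API

Orientations are given as [roll, pitch, yaw] about the fixed x, y, z axes, in that order (R = Rz(yaw) Ry(pitch) Rx(roll)).
In Python, from cell import status, cams, ctrl gives the robot as it stands.
- The arm moves only by the tool move_arm, never from a script. Its argument "plan" is a list of rows, each a list of 3 entries, a list of its own where there are three numbers: the shift along the world's x, y, z in mm, then the turn, a rotation vector about the world's x, y, z in degrees, then the opening, from 0 (shut) to 1 (fully open). In form: [[[x, y, z], [wx, wy, wz], gripper], ...]. A call has 1 to 10 rows; each row shifts and turns the commanded pose from where the row before left it; what a row does not reach is not made up. A row lasts 1/8 s, in which the tool goes at most 62.5 mm and 10.7 degrees, less where a joint would pass 70% of its speed; a pose out of reach is approached as far as the arm can. A call with a gripper value outside its range is refused whole. The fingers move at their own pace and stop on an object; the grip force is fixed at half the most. Time passes only in rows, so rows that do not move let the fingers close. It gives the time, the measured TCP pose, the force, the opening and the grip force at its end, in the units of the state.
- status.read_state(): the state, without advancing time (a new reading comes with each control period).
- cams.get_image(name): name is "scene" or "top" or "wrist"; returns the picture (420x560x3 uint8, blue, green, red); there is no depth.
- cams.camera_params(name): a dict with "K" (3x3 intrinsics, pixels), "pose" (4x4, takes a point from camera to world coordinates); the wrist camera has in their place "tool_from_camera" (4x4, takes a point from camera to tool coordinates, whose origin is the TCP and whose axes are the flange's). Camera axes: x right, y down, z forward; pixel columns grow to the right and rows downward; lengths in mm; the calibration is good to about 2 mm. A picture is of the moment at which its call begins: read the wrist's pose just before it. camera_params takes no time and is no camera call.
- ctrl.finish_job(): hands the job in; it is judged then, once.
The state is a dict: "clock": time; "qpos": joint angles; "qd": joint speeds; "tau": joint torques, N m; "eef_pos": TCP position; "tool_rot": TCP orientation; "force": force on the tool from outside, world axes, zero at the start; "torque": the same for the moment, N m; "width": finger opening in mm; "gripper_force": force on a finger pad.
Only numpy, scipy, OpenCV 4.12 (cv2) and the standard library are available. Lean on these libraries where they do the work, as an engineer would, in place of code of your own. Each camera call takes 0.05 s, during which the arm holds its last target. There are 200 camera calls.

### The job

Make the next pin ready to be drawn: take the clear tube of pins from the leaning rack, lay it in the two notches of the level cradle with its mouth pointing away from the cradle's upright plate, and let go of it. Then take it afresh from above, lift it out and tip its mouth down slowly until the pins slide, stopping them when the first pin stands about 1 to 2 cm out of the rim, and lay the tube back level in the cradle the same way round with that pin still standing out. Never let the pin come so far that it would drop, and leave the other things on the bench where they are.

Things in the scene. Friction and masses are not known exactly. Their poses are not given: they have to be found in the camera images.
- tube: clear tube, 32 mm outside, 24 mm bore, 200 mm long, 0.3 kg; open end = mouth, other end closed, steel band. Square grip collar round its middle (38 x 38 mm, 40 mm long): take it there, 25 to 50 N is enough. Origin at its centre on the axis; x axis from the mouth (rim at x = -100 mm) to the closed end. Starts in the leaning rack, mouth up towards the robot, 25 degrees from level, centre 85 mm up
- tube_mouth (a point): centre of the tube's open rim. The pins fit closely and glide with drag: they hold still until the mouth is tipped some 7 to 15 degrees below level (it varies), then glide slowly, about 2 to 5 cm/s at 5 to 8 degrees more, faster when steeper, and stop at once when tipped back near level
- leaning_rack: fixed aluminium rack on a grey base (205 x 76 mm): two V notches 110 mm apart along a slope of 25 degrees, and a foot plate at the low end that holds the tube's closed end. Origin on the bench below the tube's centre; x axis level, from the mouth side to the low side. It may stand on either side of the cradle
- level_cradle: fixed aluminium cradle on a grey base 10 mm thick: two level V notches at x = -55 and +55 mm, and an upright plate, near face at x = 117 mm, 68 mm high. Origin on the bench midway between the notches. A tube in the notches lies along the x axis, its axis 55 mm above the bench; its mouth must point to -x, its centre over the origin leaves 17 mm to the plate
- crucible: white glazed crucible, 50 mm wide, 42 mm high, bystander; origin under its centre
- oil_bottle: small brown dropper bottle, 33 mm wide, 102 mm high, bystander; origin under its centre
- wrench: flat steel wrench, 168 mm long, bystander; origin under its centre
- front_pin (a joint): how far the front pin has slid in the tube from its farthest back place towards the mouth, m: at 0 its front end is 64 mm inside the rim, at 0.064 level with the rim, at 0.079 it stands 15 mm out; beyond 0.1 it would drop out. Starts at 0. Two plain aluminium pins lie in the tube one behind the other, each 22 mm diameter, 64 mm long, 0.07 kg
- pin_tip (a point): centre of the front pin's front face (the end towards the mouth)

How it is judged:
By the outcome, as a careful person would: the job done as asked, in the order asked, and still so for the second after the job is handed in, with the robot touching nothing.
It also fails if it takes over 53 s, if anything falls off the work surface, if the arm or the gripper's body presses on something with over 40 N, if the wrist force passes 120 N, or if a joint passes its speed limit or range.

## Working session

There is one attempt and no reset: what is moved stays moved. The work goes in short steps, Python scripts to look and compute and a tool call to move; the robot and the scene stay as the last step left them, time stands still between calls to the robot, and variables do not carry over. Pictures are saved under pics/ and viewed, at most 12 in all, crops included, and the job is handed in when it is done.

Besides the shell and the picture viewer there is one more tool, called after "Call:" as name([rows], argument=value, ...), one row to a line, values as JSON. move_arm: Moves the arm, as the interface text tells. Its arguments: {"type":"object","properties":{"plan":{"type":"array","items":{"type":"array"}}},"required":["plan"]}

```bash
mkdir -p pics; ls; cat > h.py <<'E'
import numpy as np, cv2
from cell import status, cams, ctrl
from scipy.spatial.transform import Rotation as R
def grab(n,f):
    im=cams.get_image(n); cv2.imwrite('pics/'+f,im); return im
def tool():
    s=status.read_state(); T=np.eye(4); T[:3,:3]=R.from_euler('xyz',s['tool_rot']).as_matrix() if len(s['tool_rot'])==3 else s['tool_rot']; T[:3,3]=s['eef_pos']; return T
def ray(n,u,v,z,T=None):
    p=cams.camera_params(n); P=p['pose'] if T is None else T@p['tool_from_camera']
    P=np.array(P); d=P[:3,:3]@np.linalg.solve(p['K'],[u,v,1.]); o=P[:3,3]; return o+d*(z-o[2])/d[2]
def proj(n,X,T=None):
    p=cams.camera_params(n); P=np.array(p['pose'] if T is None else T@p['tool_from_camera'])
    c=np.linalg.inv(P)@np.append(X,1); q=np.array(p['K'])@c[:3]; return q[:2]/q[2]
E
python3 - <<'E'
from h import *
a=grab('scene','s0.png'); b=grab('top','t0.png')
print(status.read_state())
for n in('scene','top'): print(cams.camera_params(n))
E
```

```text
pics
{'clock': 0.1, 'qpos': array([ 1.22221267,  0.62924828,  0.03846413,  1.51823211, -0.02701134,
        0.99630457, -0.01999335]), 'qd': array([-1.45265086e-03, -7.71015737e-04, -4.56949519e-04, -2.49048794e-03,
       -1.57961709e-04, -1.14756785e-03,  9.60744284e-05]), 'tau': array([ 2.28126613e-03, -5.64539087e+01,  1.23013403e+00, -1.93975496e+01,
        1.11831911e-02,  5.44925861e-03,  2.98761677e-05]), 'eef_pos': array([ 181.24091606, -623.65728428,  230.4963467 ]), 'tool_rot': array([-3.13991886e+00,  1.76363879e-05,  2.82769289e-01]), 'force': array([-0.45886563,  0.40633433, -0.10070103]), 'torque': array([ 0.02987311, -0.01794111, -0.02173322]), 'gripper_force': 0.0, 'width': 85.68812812468653}
{'K': array([[504.69984406,   0.        , 278.03299155],
       [  0.        , 504.69984406, 197.35645474],
       [  0.        ,   0.        ,   1.        ]]), 'pose': array([[-8.74237922e-01, -2.88154219e-01,  3.90736742e-01,
         1.12627706e+02],
       [-4.85040793e-01,  4.83482255e-01, -7.28683977e-01,
         9.07938250e+02],
       [ 2.10590812e-02, -8.26566425e-01, -5.62445073e-01,
         8.05051939e+02],
       [ 0.00000000e+00,  0.00000000e+00,  0.00000000e+00,
         1.00000000e+00]])}
{'K': array([[379.65086339,   0.        , 273.37190188],
       [  0.        , 379.65086339, 218.22866437],
       [  0.        ,   0.        ,   1.        ]]), 'pose': array([[-3.49181087e-03, -9.96035054e-01,  8.88930775e-02,
         5.03292018e+02],
       [-9.99919943e-01,  4.55886608e-03,  1.18036086e-02,
        -2.85370768e+01],
       [-1.21620596e-02, -8.88447450e-02, -9.95971232e-01,
         1.05943417e+03],
       [ 0.00000000e+00,  0.00000000e+00,  0.00000000e+00,
         1.00000000e+00]])}
```

View pics/s0.png

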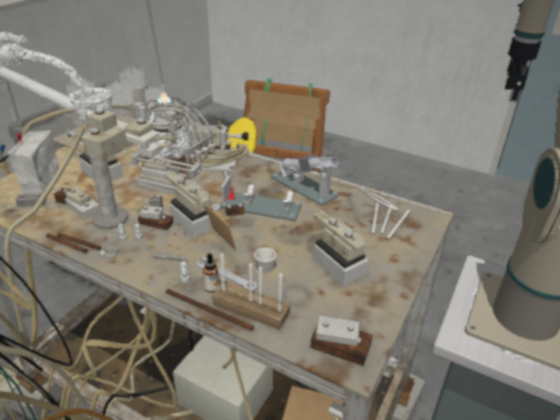

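View pics/t0.png

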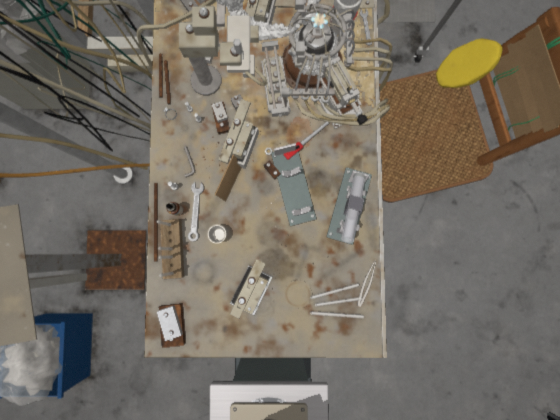

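```bash
python3 - <<'E'
from h import *
b=cv2.imread('pics/t0.png')[130:260,250:400]
a=cv2.imread('pics/s0.png')[145:225,205:345]
b=cv2.resize(b,None,fx=4.6,fy=4.6,interpolation=cv2.INTER_CUBIC)
cv2.imwrite('pics/c0.png',b)
cv2.imwrite('pics/c1.png',cv2.resize(a,None,fx=5.5,fy=5.5,interpolation=cv2.INTER_CUBIC))
E
```

```text
(no output)
```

View pics/c0.png

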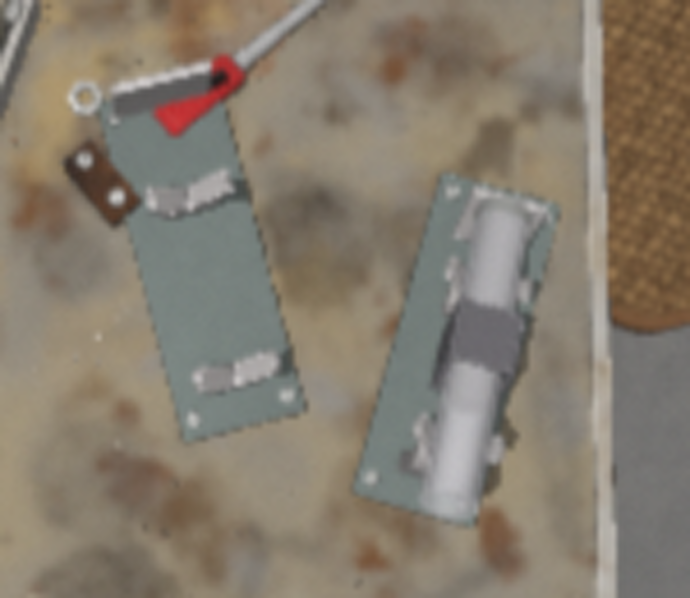

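View pics/c1.png

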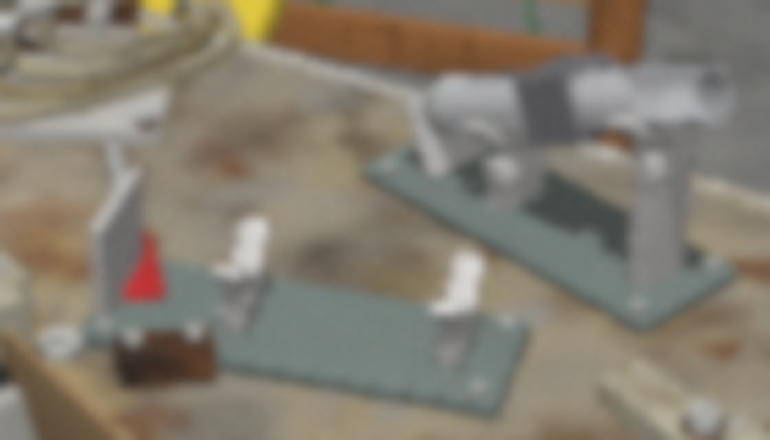

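```bash
cat >> h.py <<'E'
def c0(u,v,z): return ray('top',250+(u+.5)/4.6-.5,130+(v+.5)/4.6-.5,z)
def c1(u,v,z): return ray('scene',205+(u+.5)/5.5-.5,145+(v+.5)/5.5-.5,z)
E
python3 - <<'E'
from h import *
np.set_printoptions(precision=1,suppress=True)
def yaw(a,b): d=b-a; return np.degrees(np.arctan2(d[1],d[0])),np.hypot(*d[:2])
r=[c0(*p,10) for p in((443,172),(558,207),(476,525),(355,490))]
print('rack',r,'ctr',sum(r)/4,yaw(r[3],r[0]),yaw(r[2],r[1]),yaw(r[1],r[0]))
print('collar',c0(487,338,104),'mouth',c0(448,498,127),'end',c0(502,212,50))
print('scene collar ctr-front',c1(545,103,85))
n=[c0(*p,10) for p in((185,440),(308,408))]; print('cradle near',n)
print('pl',yaw(n[0],n[1]))
a=c0(242,372,50);b=c0(193,192,50);print('notches',a,b,yaw(a,b))
f=[c0(*p,68) for p in((113,97),(215,68))]; print('plate top',f)
print('scene corners',c1(490,412,10),c1(530,322,10),c1(640,328,10),c1(735,265,10),c1(365,170,10))
for n_,p in(('n1',(470,270)),('n2',(255,232))): print(n_,c1(*p,50))
E
```

```text
rack [array([ 740.2, -219.9,   10. ]), array([ 718.1, -289.2,   10. ]), array([ 525.5, -235.2,   10. ]), array([ 546.7, -163.3,   10. ])] ctr [ 632.6 -226.9   10. ] (np.float64(-16.312193253875815), np.float64(201.58830131050192)) (np.float64(-15.649485976990789), np.float64(200.06447876429772)) (np.float64(72.34770862388105), np.float64(72.7028491414743))
collar [ 626.1 -225.   104. ] mouth [ 537.4 -197.6  127. ] end [ 707.2 -246.6   50. ]
scene collar ctr-front [ 633.5 -211.3   85. ]
cradle near [array([577.2, -61.6,  10. ]), array([ 596.2, -135.8,   10. ])]
pl (np.float64(-75.63856596657989), np.float64(76.60877288985404))
notches [613.8 -93.7  50. ] [720.1 -66.1  50. ] (np.float64(14.56623485185394), np.float64(109.84140879764594))
plate top [array([772.4, -19.6,  68. ]), array([789.2, -78.7,  68. ])]
scene corners [579.2 -52.6  10. ] [ 596.8 -129.7   10. ] [ 547.  -153.3   10. ] [ 528.7 -230.4   10. ] [ 739.5 -212.8   10. ]
n1 [ 617.9 -102.2   50. ]
n2 [725.9 -77.3  50. ]
```

Call:
move_arm([
  [[40,32,0],[0,0,-3.2],1],
  [[40,32,0],[0,0,-3.2],1],
  [[40,32,0],[0,0,-3.2],1],
  [[40,32,0],[0,0,-3.2],1],
  [[40,32,0],[0,0,-3.2],1],
  [[40,32,0],[0,0,-3.2],1],
  [[40,32,0],[0,0,-3.2],1],
  [[40,32,0],[0,0,-3.2],1],
  [[40,32,0],[0,0,-3.2],1],
  [[40,32,0],[0,0,-3.2],1],
])

```text
clock: 1.35
eef_pos: [582.3, -302.9, 230.9]
tool_rot: [-3.142, 0.001, -0.278]
force: [0.3, 1.0, 0.4]
width: 85.4
gripper_force: 0.0
```

```bash
python3 -c "
from h import *
print(ctrl.grasp_offset,cams.camera_params('wrist'))"
```

```text
18.700000000000003 {'K': array([[332.93503085,   0.        , 281.23472388],
       [  0.        , 332.93503085, 209.74799592],
       [  0.        ,   0.        ,   1.        ]]), 'tool_from_camera': array([[-1.89087879e-03, -9.51373824e-01, -3.08032907e-01,
         7.94273051e+01],
       [ 9.99997902e-01, -1.55619938e-03, -1.33215464e-03,
         1.54684196e+00],
       [ 7.88016437e-04, -3.08034780e-01,  9.51374770e-01,
        -1.43287145e+02],
       [ 0.00000000e+00,  0.00000000e+00,  0.00000000e+00,
         1.00000000e+00]])}
```

Call:
move_arm([
  [[21,17,-8],[1.72,6.0,0],1],
  [[21,17,-8],[1.72,6.0,0],1],
  [[21,17,-8],[1.72,6.0,0],1],
  [[20,17,-7],[1.72,6.0,0],1],
  [[0,0,0],[0,0,0],1],
  [[0,0,0],[0,0,0],1],
])

```text
clock: 2.1
eef_pos: [663.7, -236.8, 199.6]
tool_rot: [-3.141, 0.437, -0.276]
force: [-0.1, -1.3, 1.3]
width: 85.2
gripper_force: 0.0
```

```bash
python3 - <<'E'
from h import *
T=tool(); np.save('T1.npy',T); print(T)
im=grab('wrist','w1.png')
print(proj('wrist',[624,-223,85],T),proj('wrist',[537,-198,127],T),proj('wrist',[711,-248,43],T))
E
```

```text
[[ 8.71725125e-01 -2.72941866e-01 -4.06937396e-01  6.63744337e+02]
 [-2.47174982e-01 -9.62030471e-01  1.15766577e-01 -2.36774427e+02]
 [-4.23083721e-01 -3.31890256e-04 -9.06090534e-01  1.99622452e+02]
 [ 0.00000000e+00  0.00000000e+00  0.00000000e+00  1.00000000e+00]]
[277.07270668 189.84962409] [277.29906365 295.66545733] [276.78850092  56.99102329]
```

View pics/w1.png

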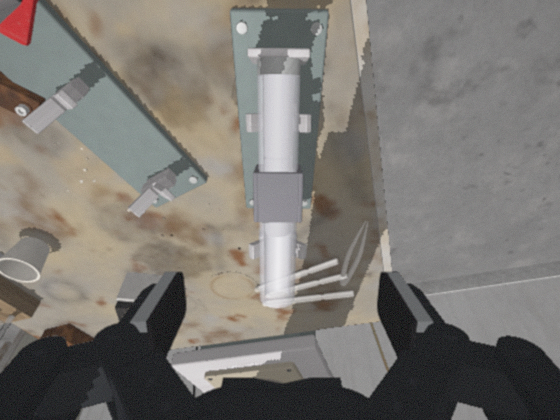

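```bash
python3 - <<'E'
from h import *
T=np.load('T1.npy'); d=T[:3,2]; x=T[:3,0]; C=np.array([624,-223,85.])
for k in(-10,0,10):
  c=C+k*x; print(k,proj('wrist',c-19*d-20*x,T),proj('wrist',c-19*d+20*x,T),'rim top',proj('wrist',c-100*x-16*d,T),'closed',proj('wrist',c+100*x-16*d,T))
print(np.linalg.inv(T)@np.append(C,1))
E
```

```text
-10 [276.94983592 232.47910936] [276.66736655 183.34652726] rim top [277.48478419 316.06810188] closed [276.08191469  69.52406535]
0 [276.88171492 220.63017736] [276.59238282 170.30389503] rim top [277.42885019 306.23811155] closed [275.99180935  53.68871192]
10 [276.81196939 208.49867306] [276.51552133 156.93464494] rim top [277.37171061 296.19624824] closed [275.8992283   37.41826961]
[ 10.44406259  -2.36548295 121.62639389   1.        ]
```

Call:
move_arm([
  [[8.6,-1.1,-4],[0,0,0],1],
  [[-14,4,-31],[0,0,0],1],
  [[-14,4,-31],[0,0,0],1],
  [[-14,4,-31],[0,0,0],1],
  [[-7,2,-16],[0,0,0],1],
  [[-7,2,-16],[0,0,0],1],
  [[0,0,0],[0,0,0],1],
  [[0,0,0],[0,0,0],0],
  [[0,0,0],[0,0,0],0],
  [[0,0,0],[0,0,0],0],
])

```text
clock: 3.4
eef_pos: [618.2, -220.7, 72.5]
tool_rot: [-3.139, 0.433, -0.275]
force: [1.3, -0.5, -2.1]
width: 37.3
gripper_force: 60.3
```

Call:
move_arm([
  [[7,-2,16],[0,0,0],0],
  [[14,-4,32],[0,0,0],0],
  [[14,-4,32],[0,0,0],0],
  [[0,0,30],[0,0,0],0],
  [[5,37,0],[-1.72,-6,0],0],
  [[5,37,0],[-1.72,-6,0],0],
  [[5,37,0],[-1.72,-6,0],0],
  [[5,37,0],[-1.72,-6,0],0],
  [[0,0,0],[0,0,7.5],0],
  [[0,0,0],[0,0,7.5],0],
])

```text
clock: 4.65
eef_pos: [671.0, -82.0, 180.8]
tool_rot: [3.141, 0.002, -0.008]
force: [0.0, -0.7, -3.5]
width: 37.0
gripper_force: 61.2
```

Call:
move_arm([
  [[0,0,0],[0,0,7.5],0],
  [[0,0,0],[0,0,7.5],0],
  [[0,0,0],[0,0,0],0],
  [[0,0,0],[0,0,0],0],
])

```text
clock: 5.15
eef_pos: [671.6, -83.4, 180.8]
tool_rot: [-3.141, 0.001, 0.246]
force: [0.1, 0.1, -4.6]
width: 37.0
gripper_force: 61.1
```

```bash
python3 - <<'E'
from h import *
T=tool(); np.save('T2.npy',T); print(T)
im=grab('wrist','w2.png')
im=grab('scene','s2.png')
E
```

```text
[[ 9.69987452e-01  2.43152407e-01 -1.11798557e-03  6.71586196e+02]
 [ 2.43152534e-01 -9.69988064e-01 -2.29743149e-05 -8.33742231e+01]
 [-1.09001892e-03 -2.49556228e-04 -9.99999375e-01  1.80808713e+02]
 [ 0.00000000e+00  0.00000000e+00  0.00000000e+00  1.00000000e+00]]
```

View pics/w2.png

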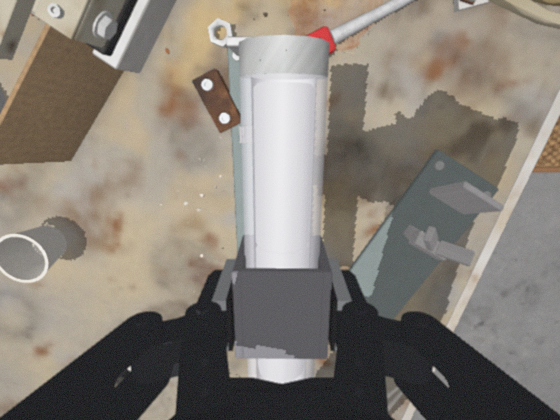

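```bash
python3 - <<'E'
from h import *
np.set_printoptions(precision=1,suppress=True)
T=np.load('T2.npy'); 
def tl(u,v,zt): 
  w=ray('wrist',u,v,T[2,3]-zt,T); return (np.linalg.inv(T)@np.append(w,1))[:3]
for p in((283,270),(283,358)): print('collar',tl(*p,-42))
print('closed end top',tl(286,38,-38),tl(286,75,-38))
a=ray('wrist',237,60,10,T);b=ray('wrist',237,225,10,T);print('edge',a,b)
Y=np.radians(14.4); ux=np.array([np.cos(Y),np.sin(Y)]); uy=np.array([-ux[1],ux[0]]); O=np.array([667,-80])
for p in(a,b): print((p[:2]-O)@ux,(p[:2]-O)@uy)
for p in((246,133),): q=ray('wrist',*p,55,T); print('notch tip',(q[:2]-O)@ux,(q[:2]-O)@uy)
q=ray('wrist',238,42,68,T); print('plate',(q[:2]-O)@ux,(q[:2]-O)@uy)
# scene check of tool
E
python3 - <<'E'
import cv2
a=cv2.imread('pics/s2.png')[110:230,200:350]
cv2.imwrite('pics/c2.png',cv2.resize(a,None,fx=5,fy=5,interpolation=2))
E
```

```text
collar [ 24.3   2.  -42. ]
collar [-12.4   2.  -42. ]
closed end top [ 95.9   2.9 -38.1] [ 86.2   2.9 -38.1]
edge [772.4 -20.1  10. ] [623.  -50.8  10. ]
116.95356893292397 31.851161932644732
-35.38133050673445 39.26023991867569
notch tip 59.018651267588666 21.81634997243058
plate 122.02511263138892 23.517062512321722
```

View pics/c2.png

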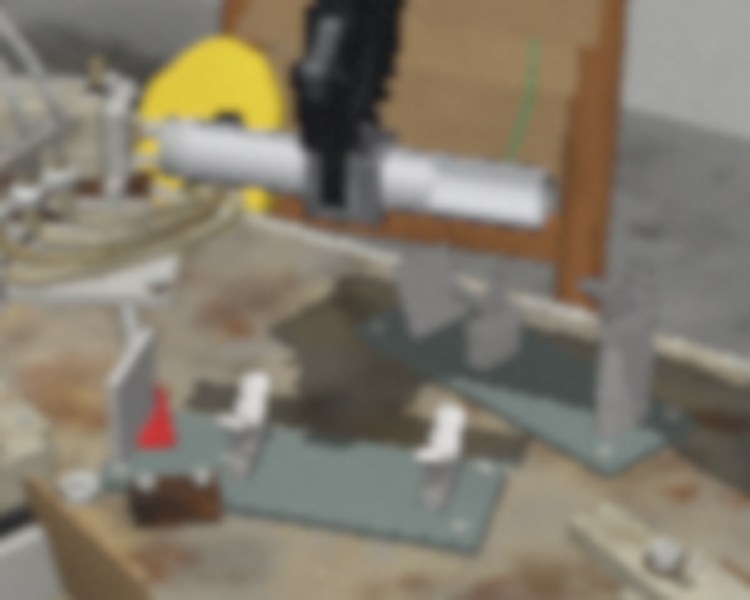

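Call:
move_arm([
  [[-5,2,0],[0,0,0],0],
  [[0,0,-40],[0,0,0],0],
  [[0,0,-40],[0,0,0],0],
  [[0,0,-25],[0,0,0],0],
  [[0,0,-15],[0,0,0],0],
  [[0,0,-8],[0,0,0],0],
  [[0,0,0],[0,0,0],0],
  [[0,0,0],[0,0,0],0],
])

```text
clock: 6.25
eef_pos: [667.9, -81.4, 54.5]
tool_rot: [3.141, -0.002, 0.248]
force: [0.4, 0.7, -3.2]
width: 37.1
gripper_force: 61.1
```

```bash
python3 - <<'E'
from h import *
T=tool(); np.save('T3.npy',T); print(T)
im=grab('wrist','w3.png')
s=grab('scene','s3.png')[150:230,210:330]
s=cv2.resize(s,(560,373),interpolation=2)
cv2.imwrite('pics/m3.png',np.hstack([cv2.resize(s,(390,260)),cv2.resize(im,(400,300))[:260]]))
E
```

```text
[[ 9.69450705e-01  2.45277005e-01  2.12626138e-03  6.67903169e+02]
 [ 2.45277991e-01 -9.69452764e-01 -2.12334126e-04 -8.13937164e+01]
 [ 2.00922929e-03  7.27372589e-04 -9.99997717e-01  5.44737748e+01]
 [ 0.00000000e+00  0.00000000e+00  0.00000000e+00  1.00000000e+00]]
```

View pics/m3.png

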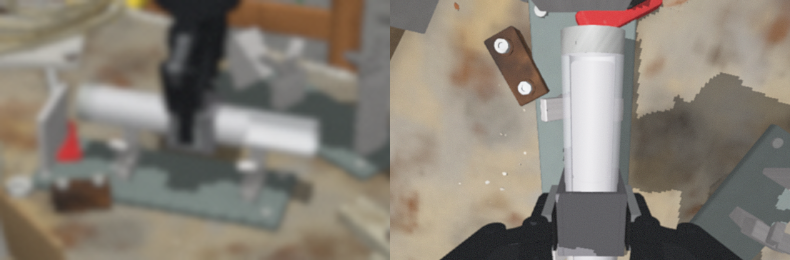

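```bash
python3 - <<'E'
import cv2
a=cv2.imread('pics/w3.png')[0:280,170:370]
cv2.imwrite('pics/c3.png',cv2.resize(a,(428,600),interpolation=2))
E
```

```text
(no output)
```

View pics/c3.png

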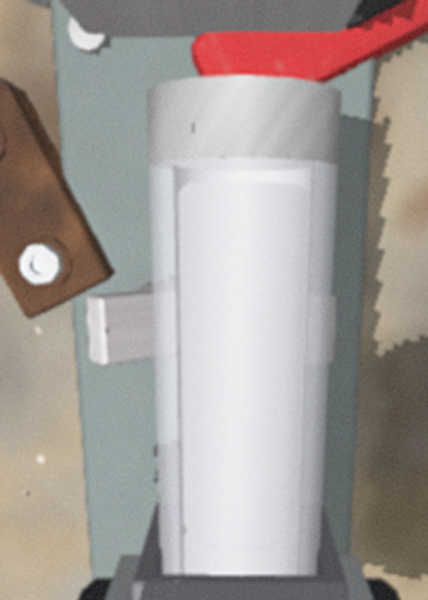

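```bash
python3 - <<'E'
from h import *
T=np.load('T3.npy')
L=lambda w:(np.linalg.inv(T)@np.append(w,1))[:3].round(1)
print('notch',L(ray('wrist',170+96/2.14,330/2.14,58,T)),L(ray('wrist',170+336/2.14,330/2.14,58,T)))
print('plate top near edge',L(ray('wrist',170+240/2.14,36/2.14,10,T)))
print('closed',L(ray('wrist',170+244/2.14,82/2.14,84,T)))
E
```

```text
notch [ 57.9 -26.4  -3.4] [57.8 20.6 -3.4]
plate top near edge [119.1   2.   44.7]
closed [ 97.3   2.4 -29.3]
```

Call:
move_arm([
  [[-1.5,5.8,0],[0,0,0],0],
  [[0,0,-4],[0,0,0],0],
  [[0,0,-4],[0,0,0],0],
  [[0,0,0],[0,0,0],0],
])

```text
clock: 6.85
eef_pos: [665.0, -75.6, 44.6]
tool_rot: [-3.141, 0.001, 0.248]
force: [-0.2, 0.5, -4.5]
width: 36.9
gripper_force: 61.1
```

Call:
move_arm([
  [[0,0,-1.5],[0,0,0],0],
  [[0,0,-1.5],[0,0,0],0],
  [[0,0,0],[0,0,0],0],
])

```text
clock: 7.22
eef_pos: [665.6, -75.7, 42.5]
tool_rot: [3.141, -0.0, 0.248]
force: [0.1, -0.4, -2.8]
width: 37.1
gripper_force: 61.3
```

Call:
move_arm([
  [[0,0,-1],[0,0,0],0],
  [[0,0,-1],[0,0,0],0],
  [[0,0,0],[0,0,0],0],
])

```text
clock: 7.6
eef_pos: [665.7, -75.8, 42.3]
tool_rot: [3.141, -0.001, 0.248]
force: [-4.1, 0.5, 9.4]
width: 37.2
gripper_force: 63.0
```

Call:
move_arm([
  [[0,0,0],[0,0,0],0.5],
  [[0,0,0],[0,0,0],1],
  [[0,0,0],[0,0,0],1],
  [[0,0,0],[0,0,0],1],
  [[0,0,20],[0,0,0],1],
  [[0,0,30],[0,0,0],1],
  [[0,0,35],[0,0,0],1],
  [[0,0,30],[0,0,0],1],
  [[0,0,0],[0,0,0],1],
  [[0,0,0],[0,0,0],1],
])

```text
clock: 8.85
eef_pos: [665.2, -75.4, 155.7]
tool_rot: [-3.142, -0.0, 0.248]
force: [0.5, 1.2, -0.0]
width: 85.2
gripper_force: 0.0
```

```bash
python3 - <<'E'
from h import *
T=tool(); np.save('T4.npy',T); print(T)
im=grab('wrist','w4.png')
s=grab('scene','s4.png')[150:230,210:330]
cv2.imwrite('pics/m4.png',np.hstack([cv2.resize(s,(400,267),interpolation=2),cv2.resize(im[50:317],(400,267)) if 0 else im[153:420,80:480]]))
E
```

```text
[[ 9.69429537e-01  2.45369865e-01  4.91960107e-05  6.65239685e+02]
 [ 2.45369859e-01 -9.69429534e-01  1.02527283e-04 -7.53907421e+01]
 [ 7.28491712e-05 -8.73217581e-05 -9.99999994e-01  1.55672530e+02]
 [ 0.00000000e+00  0.00000000e+00  0.00000000e+00  1.00000000e+00]]
```

View pics/m4.png

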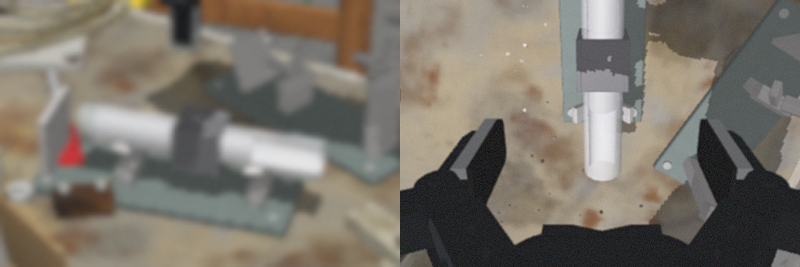

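Call:
move_arm([
  [[0,0,-45],[0,0,0],1],
  [[0,0,-40],[0,0,0],1],
  [[0,0,-20],[0,0,0],1],
  [[0,0,-10],[0,0,0],1],
  [[0,0,0],[0,0,0],1],
  [[0,0,0],[0,0,0],0],
  [[0,0,0],[0,0,0],0],
  [[0,0,0],[0,0,0],0],
])

```text
clock: 9.95
eef_pos: [666.3, -76.1, 41.6]
tool_rot: [3.14, -0.002, 0.248]
force: [0.5, -2.2, 3.0]
width: 36.9
gripper_force: 60.6
```

Call:
move_arm([
  [[0,0,10],[0,0,0],0],
  [[0,0,30],[0,0,0],0],
  [[0,0,40],[0,0,0],0],
  [[0,0,40],[0,0,0],0],
  [[0,0,40],[0,0,0],0],
  [[0,0,0],[1.2,-4.85,0],0],
  [[0,0,0],[0,0,0],0],
  [[0,0,0],[0,0,0],0],
])

```text
clock: 10.95
eef_pos: [665.0, -75.2, 199.6]
tool_rot: [-3.141, -0.085, 0.248]
force: [0.9, 0.1, -3.6]
width: 36.8
gripper_force: 61.0
```

```bash
cat >> h.py <<'E'
def tubept(T,x,dz=0): return (T@np.array([x,0.,-13.5+dz,1]))[:3]
def look(tag,pr=True):
    T=tool(); im=grab('scene',tag+'.png').astype(np.float32); np.save(tag+'.npy',T)
    xs=np.arange(-135,106,2.)
    # samples along the axis, mean over +-4 mm across (image-wise)
    rows=[]
    for dz in(-9,-6,-3,0,3,6,9):
        p=np.array([proj('scene',tubept(T,x,dz),None) for x in xs],np.float32)
        rows.append(cv2.remap(im,p[:,0].reshape(1,-1),p[:,1].reshape(1,-1),cv2.INTER_LINEAR)[0].mean(1))
    rows=np.array(rows)
    pitch=np.degrees(np.arcsin(T[2,0]))
    print(tag,'mouth-down deg',pitch.round(2),status.read_state()['clock'])
    if pr:
        for i in range(0,46): print(int(xs[i]),rows[:,i].astype(int))
    st=cv2.warpPerspective(im.astype(np.uint8),cv2.getPerspectiveTransform(np.float32([proj('scene',tubept(T,x,z),None) for x,z in((-135,-25),(105,-25),(105,25),(-135,25))]),np.float32([[0,0],[720,0],[720,150],[0,150]])),(720,150),flags=cv2.INTER_CUBIC)
    cv2.imwrite('pics/'+tag+'_st.png',st)
    return rows
E
python3 -c "
from h import *
look('a0')"
```

```text
a0 mouth-down deg 4.86 11.0
-135 [113 117 118 117 116 116 116]
-133 [109 113 115 112 110 109 110]
-131 [102 105 105 103 101 100 100]
-129 [94 95 95 93 91 90 91]
-127 [87 88 89 88 87 85 85]
-125 [86 86 86 86 86 85 84]
-123 [88 88 88 87 88 87 86]
-121 [89 89 87 87 89 89 88]
-119 [89 89 88 88 89 91 90]
-117 [87 87 87 88 89 90 91]
-115 [85 86 86 86 88 89 90]
-113 [83 83 85 85 85 86 86]
-111 [80 80 81 81 80 82 83]
-109 [78 78 79 79 79 79 81]
-107 [79 79 80 81 82 83 84]
-105 [87 89 89 92 96 98 98]
-103 [104 110 113 115 121 124 122]
-101 [124 135 142 148 155 157 150]
-99 [147 159 169 176 184 185 178]
-97 [161 176 188 197 203 204 195]
-95 [168 183 198 208 212 213 203]
-93 [171 186 200 211 216 216 206]
-91 [171 186 202 212 217 217 206]
-89 [171 187 202 212 218 217 207]
-87 [171 186 202 212 218 218 208]
-85 [172 187 202 212 217 217 208]
-83 [172 188 202 212 217 217 207]
-81 [172 187 202 212 217 217 206]
-79 [172 188 202 212 217 217 206]
-77 [172 187 202 212 217 217 206]
-75 [172 188 203 212 217 218 207]
-73 [173 188 202 213 217 217 207]
-71 [173 188 202 213 217 217 206]
-69 [171 188 203 213 217 216 206]
-67 [171 188 202 213 217 216 206]
-65 [172 188 203 213 218 217 206]
-63 [173 188 202 212 218 217 208]
-61 [173 188 202 212 217 217 207]
-59 [173 189 203 212 217 217 206]
-57 [173 189 203 213 218 216 205]
-55 [173 189 202 212 217 216 205]
-53 [174 189 202 212 217 216 206]
-51 [176 190 203 211 215 215 206]
-49 [182 195 204 210 212 211 202]
-47 [190 201 207 207 206 203 195]
-45 [199 209 210 205 199 192 183]
```

```bash
cat >> h.py <<'E'
def prof(im,T,off=0,zs=(-9,-3,3,9),xs=np.arange(-108,-14,3.)):
    im=im.astype(np.float32); r=[]
    for dz in zs:
        p=np.array([proj('scene',tubept(T,x+off,dz),None) for x in xs],np.float32)
        r.append(cv2.remap(im,p[:,:1],p[:,1:],cv2.INTER_LINEAR)[:,0].mean(1))
    return xs,np.array(r)
E
python3 - <<'E'
from h import *
for f,t in(('s2','T2'),('a0','a0')):
  xs,r=prof(cv2.imread(f'pics/{f}.png'),np.load(t+'.npy'))
  print(f); print(' '.join(f'{int(x)}:'+','.join(str(int(v)) for v in c) for x,c in zip(xs,r.T)))
E
```

```text
s2
-108:88,93,92,90 -105:98,112,115,105 -102:109,132,140,128 -99:134,157,170,163 -96:158,181,196,189 -93:167,195,210,201 -90:168,198,214,204 -87:169,199,214,205 -84:170,198,213,205 -81:170,199,214,205 -78:170,199,213,204 -75:170,199,214,203 -72:170,199,214,204 -69:171,199,213,205 -66:171,198,213,204 -63:171,199,213,204 -60:171,199,213,204 -57:171,200,214,203 -54:171,200,213,203 -51:171,200,214,204 -48:173,199,213,203 -45:179,200,209,199 -42:191,204,198,186 -39:203,207,192,171 -36:208,211,191,163 -33:207,211,191,161 -30:208,211,191,162 -27:208,211,190,162 -24:207,211,190,161 -21:203,208,188,158 -18:181,191,172,146 -15:146,152,139,123
a0
-108:78,78,79,82 -105:87,89,96,98 -102:114,128,138,136 -99:147,169,184,178 -96:165,193,209,200 -93:171,200,216,206 -90:171,202,217,207 -87:171,202,218,208 -84:172,202,217,208 -81:172,202,217,206 -78:171,202,217,206 -75:172,203,217,207 -72:173,202,217,207 -69:171,203,217,206 -66:172,203,218,205 -63:173,202,218,208 -60:173,202,217,206 -57:173,203,218,205 -54:173,202,217,205 -51:176,203,215,206 -48:185,205,209,199 -45:199,210,199,183 -42:209,214,193,167 -39:211,216,193,162 -36:211,216,193,161 -33:212,216,193,161 -30:212,216,193,161 -27:213,216,192,161 -24:211,214,192,162 -21:200,206,184,155 -18:168,176,156,136 -15:127,127,119,112
```

```bash
cat > lk.py <<'E'
import sys
from h import *
t=sys.argv[1]; T=tool(); im=grab('scene',t+'.png'); np.save(t+'.npy',T)
xs,r=prof(im,T,0,(-6,0,6),np.arange(-136,-10,2.))
print(status.read_state()['clock'],'pitch',np.degrees(np.arcsin(T[2,0])).round(2))
print(' '.join(f'{int(x)}:'+','.join(str(int(v)) for v in c) for x,c in zip(xs,r.T)))
d=np.abs(np.gradient(r[0]-r[2])); print('boundaries',[(xs[i],d[i].round(1)) for i in range(1,len(xs)-1) if d[i]>4 and d[i]>=d[i-1] and d[i]>=d[i+1]])
E
echo
```

Call:
move_arm([
  [[0,0,0],[0.5,-1.95,0],0],
  [[0,0,0],[0.5,-1.95,0],0],
  [[0,0,0],[0,0,0],0],
])

```text
clock: 11.38
eef_pos: [664.9, -75.5, 199.4]
tool_rot: [-3.141, -0.155, 0.248]
force: [-0.4, 0.5, -4.6]
width: 37.0
gripper_force: 60.9
```

```bash
python3 lk.py a1
```

```text
11.425 pitch 8.88
-136:119,117,118 -134:117,116,114 -132:111,109,106 -130:101,99,95 -128:93,90,86 -126:87,85,82 -124:86,84,82 -122:87,86,84 -120:88,89,88 -118:89,91,91 -116:89,91,90 -114:88,89,89 -112:86,87,85 -110:82,83,82 -108:79,80,83 -106:82,85,92 -104:93,107,110 -102:119,137,141 -100:148,169,174 -98:169,194,197 -96:182,207,212 -94:186,214,218 -92:188,214,218 -90:187,214,218 -88:187,215,219 -86:187,215,219 -84:189,214,219 -82:188,214,219 -80:188,214,218 -78:188,213,218 -76:188,214,219 -74:189,214,219 -72:189,214,218 -70:188,214,218 -68:189,214,218 -66:189,214,219 -64:189,214,218 -62:189,214,218 -60:189,214,218 -58:190,215,219 -56:190,215,218 -54:191,214,217 -52:195,212,214 -50:202,210,205 -48:211,209,194 -46:216,208,186 -44:218,209,181 -42:219,209,180 -40:219,210,180 -38:219,209,180 -36:219,209,180 -34:219,209,180 -32:220,209,180 -30:220,209,179 -28:219,209,179 -26:220,208,179 -24:218,206,178 -22:212,201,174 -20:192,185,162 -18:161,158,143 -16:126,130,120 -14:104,106,101 -12:90,93,89
boundaries [(np.float64(-104.0), np.float32(6.3)), (np.float64(-50.0), np.float32(17.9)), (np.float64(-18.0), np.float32(11.7))]
```

Call:
move_arm([
  [[0,0,0],[0.25,-0.95,0],0],
  [[0,0,0],[0,0,0],0],
  [[0,0,0],[0,0,0],0],
])

```text
clock: 11.8
eef_pos: [665.6, -75.5, 200.3]
tool_rot: [3.142, -0.175, 0.248]
force: [-0.4, 0.6, -4.5]
width: 37.3
gripper_force: 60.9
```

```bash
python3 lk.py a2 | grep -v :; python3 - <<'E'
from h import *
# last-view montage material
w4=cv2.imread('pics/w4.png')[180:345,240:320]
def st(t):
    T=np.load(t+'.npy'); im=cv2.imread('pics/'+('s2' if t=='T2' else t)+'.png')
    H=cv2.getPerspectiveTransform(np.float32([proj('scene',tubept(T,x,z),None) for x,z in((-130,-25),(110,-25),(110,25),(-130,25))]),np.float32([[0,0],[480,0],[480,100],[0,100]]))
    return cv2.warpPerspective(im,H,(480,100),flags=2)
L=np.vstack([st('T2'),st('a0'),st('a2')]); cv2.imwrite('pics/L.png',np.hstack([cv2.resize(L,(720,450),interpolation=2)]))
E
```

```text
11.85 pitch 10.0
boundaries [(np.float64(-102.0), np.float32(5.9)), (np.float64(-56.0), np.float32(17.7)), (np.float64(-18.0), np.float32(10.2))]
```

```bash
cat >> h.py <<'E'
def surf(T,x,dz,r):
    "x on the near cylinder surface (radius r) seen at sample (x,dz)"
    cam=(np.linalg.inv(T)@np.append(np.array(cams.camera_params('scene')['pose'])[:3,3],1))[:3]
    q=np.array([x,0,-13.5+dz]); d=cam-q; d/=np.linalg.norm(d)
    o=np.array([0,dz]); e=d[1:]; A=e@e;B=2*o@e;C=o@o-r*r
    D=B*B-4*A*C
    return np.nan if D<0 else x+d[0]*(-B+np.sqrt(D))/(2*A)
E
python3 - <<'E'
from h import *
for t in('T2','a0','a2'):
  T=np.load(t+'.npy')
  print(t,[[round(float(surf(T,-50,dz,r)+50),1) for dz in(-6,0,6)] for r in(11,16,19)])
E
```

```text
T2 [[-1.4, -2.2, -2.5], [-2.5, -3.2, -3.6], [-3.1, -3.8, -4.2]]
a0 [[-1.0, -1.7, -1.9], [-1.9, -2.5, -2.8], [-2.4, -2.9, -3.3]]
a2 [[-0.7, -1.2, -1.4], [-1.3, -1.7, -1.9], [-1.6, -2.0, -2.3]]
```

Call:
move_arm([
  [[0,0,0],[0,0,0],0],
  [[0,0,0],[0,0,0],0],
  [[0,0,0],[0,0,0],0],
  [[0,0,0],[0,0,0],0],
])

```text
clock: 12.35
eef_pos: [665.5, -75.5, 200.3]
tool_rot: [3.141, -0.175, 0.248]
force: [0.5, 0.3, -5.2]
width: 37.1
gripper_force: 60.9
```

```bash
python3 lk.py a3 | grep -v :
```

```text
12.4 pitch 10.01
boundaries [(np.float64(-106.0), np.float32(5.2)), (np.float64(-100.0), np.float32(5.3)), (np.float64(-64.0), np.float32(17.6)), (np.float64(-18.0), np.float32(9.7))]
```

Call:
move_arm([
  [[0,0,0],[0,0,0],0],
  [[0,0,0],[0,0,0],0],
  [[0,0,0],[0,0,0],0],
  [[0,0,0],[0,0,0],0],
  [[0,0,0],[0,0,0],0],
  [[0,0,0],[0,0,0],0],
  [[0,0,0],[0,0,0],0],
  [[0,0,0],[0,0,0],0],
  [[0,0,0],[0,0,0],0],
  [[0,0,0],[0,0,0],0],
])

```text
clock: 13.65
eef_pos: [665.5, -75.5, 200.3]
tool_rot: [3.141, -0.175, 0.248]
force: [0.6, -0.8, -4.1]
width: 37.4
gripper_force: 60.9
```

```bash
python3 lk.py a4 | grep -v :
```

```text
13.7 pitch 10.01
boundaries [(np.float64(-106.0), np.float32(4.9)), (np.float64(-100.0), np.float32(4.9)), (np.float64(-86.0), np.float32(17.7)), (np.float64(-18.0), np.float32(9.3))]
```

Call:
move_arm([
  [[0,0,0],[0,0,0],0],
  [[0,0,0],[0,0,0],0],
  [[0,0,0],[0,0,0],0],
  [[0,0,0],[0,0,0],0],
  [[0,0,0],[0,0,0],0],
  [[0,0,0],[0,0,0],0],
  [[0,0,0],[0,0,0],0],
  [[0,0,0],[0,0,0],0],
])

```text
clock: 14.7
eef_pos: [665.5, -75.5, 200.3]
tool_rot: [3.141, -0.175, 0.248]
force: [-0.2, 0.1, -3.9]
width: 37.0
gripper_force: 60.9
```

```bash
python3 lk.py a5
```

```text
14.75 pitch 10.01
-136:118,117,117 -134:116,114,111 -132:108,106,100 -130:99,96,90 -128:90,88,84 -126:85,84,81 -124:86,84,82 -122:87,86,85 -120:88,89,88 -118:90,91,91 -116:90,91,90 -114:88,89,87 -112:85,85,84 -110:83,82,82 -108:86,84,82 -106:105,97,92 -104:134,121,108 -102:165,150,127 -100:191,175,150 -98:207,196,167 -96:214,209,178 -94:218,212,183 -92:219,214,184 -90:219,214,184 -88:219,214,185 -86:219,214,185 -84:220,214,185 -82:219,214,184 -80:219,214,184 -78:219,213,183 -76:219,214,183 -74:219,213,183 -72:219,212,183 -70:219,212,183 -68:220,212,183 -66:220,212,182 -64:219,212,182 -62:220,211,182 -60:220,212,182 -58:220,212,181 -56:220,212,182 -54:219,211,181 -52:220,211,181 -50:220,211,181 -48:220,211,181 -46:220,211,181 -44:220,211,181 -42:220,210,181 -40:219,209,180 -38:219,208,180 -36:219,209,180 -34:219,209,181 -32:220,209,181 -30:219,209,180 -28:219,209,180 -26:219,209,180 -24:219,207,179 -22:209,199,173 -20:189,183,159 -18:158,155,138 -16:125,126,112 -14:100,102,95 -12:87,88,85
boundaries [(np.float64(-104.0), np.float32(12.3)), (np.float64(-18.0), np.float32(8.1))]
```

Call:
move_arm([
  [[0,0,0],[0,0,0],0],
  [[0,0,0],[0,0,0],0],
  [[0,0,0],[0,0,0],0],
  [[0,0,0],[0,0,0],0],
  [[0,0,0],[-1.2,4.85,0],0],
  [[0,0,0],[-1.2,4.85,0],0],
  [[0,0,0],[0,0,0],0],
])

```text
clock: 15.62
eef_pos: [667.1, -74.1, 199.9]
tool_rot: [-3.141, -0.002, 0.25]
force: [0.0, 0.1, -4.5]
width: 37.1
gripper_force: 60.9
```

```bash
python3 lk.py a6 | cut -c1-420
```

```text
15.675 pitch 0.14
-136:100,104,112 -134:93,97,103 -132:87,90,93 -130:84,86,87 -128:85,87,86 -126:87,88,88 -124:89,89,89 -122:92,91,89 -120:104,97,92 -118:127,112,101 -116:157,139,115 -114:181,165,134 -112:195,181,145 -110:203,191,151 -108:205,195,153 -106:205,194,154 -104:205,195,154 -102:203,195,155 -100:201,196,158 -98:204,199,164 -96:210,204,171 -94:214,206,176 -92:216,207,179 -90:216,207,180 -88:217,207,180 -86:217,207,179 -84:217
boundaries [(np.float64(-118.0), np.float32(14.4)), (np.float64(-102.0), np.float32(4.3)), (np.float64(-14.0), np.float32(6.8))]
```

Call:
move_arm([
  [[-1,-1.5,-10],[0,0,0],0],
  [[0,0,-25],[0,0,0],0],
  [[0,0,-30],[0,0,0],0],
  [[0,0,-30],[0,0,0],0],
  [[0,0,-25],[0,0,0],0],
  [[0,0,-15],[0,0,0],0],
  [[0,0,-10],[0,0,0],0],
  [[0,0,-5],[0,0,0],0],
  [[0,0,-4],[0,0,0],0],
  [[0,0,0],[0,0,0],0],
])

```text
clock: 16.92
eef_pos: [664.7, -77.0, 46.6]
tool_rot: [-3.141, -0.001, 0.248]
force: [-0.0, 0.0, -4.3]
width: 37.0
gripper_force: 61.0
```

Call:
move_arm([
  [[0.8,0.8,-1.5],[0,0,0],0],
  [[0,0,-1.3],[0,0,0],0],
  [[0,0,-1.2],[0,0,0],0],
  [[0,0,-0.5],[0,0,0],0],
  [[0,0,0],[0,0,0],0],
])

```text
clock: 17.55
eef_pos: [665.3, -76.3, 41.8]
tool_rot: [-3.141, -0.0, 0.248]
force: [0.0, -0.8, -3.8]
width: 37.4
gripper_force: 61.0
```

Call:
move_arm([
  [[0,0,-0.7],[0,0,0],0],
  [[0,0,-0.5],[0,0,0],0],
  [[0,0,0],[0,0,0],0],
])

```text
clock: 17.92
eef_pos: [665.4, -76.3, 41.6]
tool_rot: [-3.141, -0.001, 0.248]
force: [-3.3, -0.5, 5.8]
width: 37.1
gripper_force: 62.1
```

Contact made; release gently, rise, and look.

Call:
move_arm([
  [[0,0,0],[0,0,0],0.5],
  [[0,0,0],[0,0,0],0.7],
  [[0,0,0],[0,0,0],1],
  [[0,0,0],[0,0,0],1],
  [[0,0,15],[0,0,0],1],
  [[0,0,30],[0,0,0],1],
  [[0,0,40],[0,0,0],1],
  [[0,0,40],[0,0,0],1],
  [[0,0,0],[0,0,0],1],
  [[0,0,0],[0,0,0],1],
])

```text
clock: 19.18
eef_pos: [665.1, -76.1, 166.0]
tool_rot: [-3.141, -0.0, 0.248]
force: [-0.5, 1.0, 0.4]
width: 85.2
gripper_force: 0.0
```

```bash
python3 - <<'E'
from h import *
T=tool(); np.save('T5.npy',T); print(T[:3,3])
im=grab('wrist','w5.png'); s=grab('scene','s5.png')[150:230,210:330]
cv2.imwrite('pics/m5.png',np.hstack([cv2.resize(s,(390,600),interpolation=2)[:0] if 0 else cv2.copyMakeBorder(cv2.resize(s,(420,280),interpolation=2),0,320,0,0,0),cv2.resize(im[190:365,230:335],(360,600),interpolation=2)]))
E
```

```text
[665.0535834  -76.12068236 166.02606897]
```

View pics/m5.png

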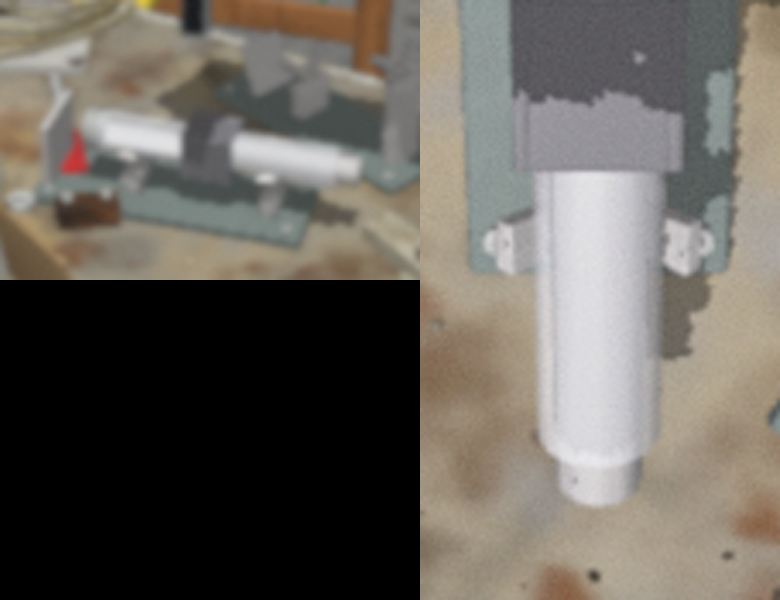

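```bash
python3 - <<'E'
from h import *
T=np.load('T5.npy')
L=lambda u,v,z:(np.linalg.inv(T)@np.append(ray('wrist',230+u/3.43,190+v/3.43,z,T),1))[:3].round(1)
print('rim',L(599,462,71)-0,'tip',L(598,506,66),'collar near',L(598,170,74))
E
```

```text
rim [-100.8  105.5   94.9] tip [-117.9  108.9   99.9] collar near [-21.6  95.3  91.9]
```

```bash
python3 -c "
from h import *
print(ctrl.finish_job())"
```

```text
the job is handed in; nothing more can be done
None
```

The job is handed in at about 19 s on the clock: the tube lies level in the cradle, released, mouth away from the upright plate, with the first pin standing about 16 mm out of the rim (12 to 17 mm by different measurements), and the arm never touched the other things on the bench.

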